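Find the unlocked socket lid and push it open

ROBOT

A 7-joint arm with a two-finger parallel gripper is mounted at the origin on the work surface. World frame = base frame: x ahead of the robot, y to its left, z up, the work surface at z = 0. Lengths are in m, angles in rad, forces in N, time in s.
With the tool pointing down it reaches from about 0.4 to 0.9 m from the base axis. Payload 5.5 kg.
Tool frame: the origin (TCP) lies on the centre line of the jaws, within the pads' length; the fingertips stand 14 mm ahead of it and the grasp point (between the pads) lies 5 mm behind it; z points along the fingers, y is the direction in which the jaws open and shut (so a half turn about z gives the same grasp; the last joint's range is limited). The gripper opens to 92 mm and grips with 3 to 60 N. Pads are 19 mm wide; open, the fingers measure 130 mm over their backs; the gripper's body (75 mm by 190 mm) begins 47 mm behind the grasp point.
Start: joints at [-0.921, 0.501, -0.427, 1.55, 0.221, 1.138, -0.21], TCP at [0.245, 0.602, 0.241] pointing down, gripper open.
Joint ranges: [-2.88, 2.88], [-0.31, 2.03], [-1.54, 1.56], [0.2, 2.42], [-1.41, 4.55], [0.19, 2.02], [-2.57, 2.57]. Speed limits (rad/s): [2.57, 2.57, 3.14, 3.14, 3.14, 3.14, 3.14].

INTERFACE

Orientations are given as a rotation vector (axis times angle).
In Python, from rig import robot, get_image gives the robot as it stands.
- The arm moves only by the shell command python3 -m pendant 'ROWS' [OPENING] [FORCE]. ROWS is JSON, a list of rows, each an object with "dp": the shift along the world's x, y, z in m, a list of three; "spin": the turn about the world's z in rad. In form: [{"dp": [dx, dy, dz], "spin": spin}, ...]. A call has exactly 5 rows; each row is the pose to reach, as a shift and turn from the pose commanded when the call began; what a row does not reach only later rows make up. A row lasts 1/12 s, in which the tool goes at most 41.7 mm and 7.16 degrees, less where a joint would pass 70% of its speed; a pose out of reach is approached as far as the arm can. A call with a gripper value outside its range is refused whole. OPENING is the gripper command: -1 is fully open, 1 is shut, values between are in proportion, set as the call begins (- or left out, the last holds). The fingers move at their own pace and stop on an object; FORCE is the grip in N (left out, the last holds). Time passes only in rows, so rows that repeat a pose let the fingers close, or fill a call up. It gives the time, the measured TCP pose, the force and the opening at its end, in the units of the state.
- robot.get_obs(): the state, without advancing time (a new reading comes with each control period).
- get_image(name): name is "scene" or "top"; returns a dict with "color" (480x640x3 uint8, blue, green, red), "z_map" (480x640 float32, m along the optical axis (not along the pixel's ray), 0 where there is no reading), "intrinsics" (3x3 intrinsics, pixels), "distortion" ([k1, k2, p1, p2, k3] as OpenCV has them; the pictures are not rectified), "cam_to_world" (4x4, takes a point from camera to world coordinates). Camera axes: x right, y up, looking along -z (the intrinsics and any distortion apply to the point x, -y, -z); pixel columns grow to the right and rows downward; lengths in m; the calibration is good to about 2 mm. A picture is of the moment at which its call begins.
- robot.finish_job(): hands the job in, once; it reports no verdict.
The state is a dict: "time": time; "joint_pos": joint angles; "qvel": joint speeds; "joint_efforts": joint torques, N m; "eef_pos": TCP position; "eef_rot": TCP orientation; "contact_force": force on the tool from outside, world axes, zero at the start; "wrist_torque": the same for the moment, N m; "finger_gap": finger opening in m.
Only numpy, scipy, OpenCV 4.12 (cv2) and the standard library are available. Lean on these libraries where they do the work, as an engineer would, in place of code of your own. Each camera call takes 0.05 s, during which the arm holds its last target.

TASK

Only one of the four flip-up socket lids in the bench power box is unlocked. Press lightly with your fingertips on the ribbed pad at the back of the lids, one after another, until you find the one that rocks; then push that lid open until it stands up at its stop, sockets facing your side, and leave it standing with your hand clear. There is nothing to grip: do not force the lids, and do not lift or shift the tools lying about.

Things in the scene. Friction and masses are not known exactly. Their poses are not given: they have to be found in the camera images.
- service_box: Grey bench power box, fixed: 150 mm deep (x), 490 long (y), top 90 mm above the bench. Origin: centre of underside; +x to the back (away from the robot), +y along the row to the robot's left. Four identical bare-metal lids lie flush in its top, 94 mm apart in y, centres at x = -5 mm, each over its own open well 80 mm deep (100 x 88 mm). More than 60 N from the robot counts as forcing it.
- lid_1 (a joint): Angle of the leftmost lid (box y +141 mm), rad: 0 shut and flush, grows as its back half sinks and its front half rises, stop at 1.40. Plate 96 (x) x 84 (y) x 6 mm on a level pivot along y through its middle; the front half cannot go down. One lid in four, drawn anew each time, is unlocked: 2 to 6 N on its pad turns it and it stays at any angle. Locked ones give under 1 mm.
- lid_1_pad (a point): Middle of the ribbed black press pad on top of the leftmost lid (box y +141 mm), 32 mm behind its pivot (box +x). Moves with the lid; axes of the lid (x to the back, z out of its top). Under the lid's front half is a white socket insert, 5 mm thick, 70 mm wide, from 6 to 36 mm in front of the pivot; it faces the robot when the lid is up.
- lid_1_front (a point): Middle of the front edge of the leftmost lid (box y +141 mm), half-way through its thickness, 48 mm in front of the pivot (box -x). Rises on an arc as the lid opens, to 47 mm above the pivot when fully up. Axes of the lid.
- lid_2 (a joint): Angle of the second lid from the left (y +47 mm), rad: 0 shut and flush, grows as its back half sinks and its front half rises, stop at 1.40. Plate 96 (x) x 84 (y) x 6 mm on a level pivot along y through its middle; the front half cannot go down. One lid in four, drawn anew each time, is unlocked: 2 to 6 N on its pad turns it and it stays at any angle. Locked ones give under 1 mm.
- lid_2_pad (a point): Middle of the ribbed black press pad on top of the second lid from the left (y +47 mm), 32 mm behind its pivot (box +x). Moves with the lid; axes of the lid (x to the back, z out of its top). Under the lid's front half is a white socket insert, 5 mm thick, 70 mm wide, from 6 to 36 mm in front of the pivot; it faces the robot when the lid is up.
- lid_2_front (a point): Middle of the front edge of the second lid from the left (y +47 mm), half-way through its thickness, 48 mm in front of the pivot (box -x). Rises on an arc as the lid opens, to 47 mm above the pivot when fully up. Axes of the lid.
- lid_3 (a joint): Angle of the third lid from the left (y -47 mm), rad: 0 shut and flush, grows as its back half sinks and its front half rises, stop at 1.40. Plate 96 (x) x 84 (y) x 6 mm on a level pivot along y through its middle; the front half cannot go down. One lid in four, drawn anew each time, is unlocked: 2 to 6 N on its pad turns it and it stays at any angle. Locked ones give under 1 mm.
- lid_3_pad (a point): Middle of the ribbed black press pad on top of the third lid from the left (y -47 mm), 32 mm behind its pivot (box +x). Moves with the lid; axes of the lid (x to the back, z out of its top). Under the lid's front half is a white socket insert, 5 mm thick, 70 mm wide, from 6 to 36 mm in front of the pivot; it faces the robot when the lid is up.
- lid_3_front (a point): Middle of the front edge of the third lid from the left (y -47 mm), half-way through its thickness, 48 mm in front of the pivot (box -x). Rises on an arc as the lid opens, to 47 mm above the pivot when fully up. Axes of the lid.
- lid_4 (a joint): Angle of the rightmost lid (y -141 mm), rad: 0 shut and flush, grows as its back half sinks and its front half rises, stop at 1.40. Plate 96 (x) x 84 (y) x 6 mm on a level pivot along y through its middle; the front half cannot go down. One lid in four, drawn anew each time, is unlocked: 2 to 6 N on its pad turns it and it stays at any angle. Locked ones give under 1 mm.
- lid_4_pad (a point): Middle of the ribbed black press pad on top of the rightmost lid (y -141 mm), 32 mm behind its pivot (box +x). Moves with the lid; axes of the lid (x to the back, z out of its top). Under the lid's front half is a white socket insert, 5 mm thick, 70 mm wide, from 6 to 36 mm in front of the pivot; it faces the robot when the lid is up.
- lid_4_front (a point): Middle of the front edge of the rightmost lid (y -141 mm), half-way through its thickness, 48 mm in front of the pivot (box -x). Rises on an arc as the lid opens, to 47 mm above the pivot when fully up. Axes of the lid.
- pliers: Loose pliers, blue handles, about 170 mm long, 15 mm high, lying in front of the box. Bystander. Origin on the bench, near the pivot.
- c_clamp: Loose dark C-clamp lying flat in front of the box, about 95 by 165 mm, 18 mm high. Bystander. Origin on the bench under its middle.
- drill_index: Loose green plastic drill box 60 x 150 x 30 mm lying behind the box. Bystander. Origin: centre of its underside.
- screw_tin: Loose round aluminium tin, 49 mm across, 22 mm high, standing on the left end of the power box's top. Bystander. Origin: centre of its underside.
- parallels: Loose pair of steel parallels, one piece, 75 x 22 x 20 mm, on the right end of the power box's top. Bystander. Origin: centre of its underside.
- angle_plate: Loose dark L-shaped steel angle plate, 75 x 65 mm, 80 mm high, behind the box on the right. Bystander. Origin: centre of its underside.
- screwdriver: Loose screwdriver, orange handle, 190 mm long, lying beyond the left end of the box. Bystander.
- vise_jaw_mid (a point): Top centre of the sliding jaw of the blue drill vise fixed behind the box on the left (260 mm long, 68 mm high). Bystander.

How it is judged:
By the outcome, as a careful person would: the job done as asked, in the order asked, and still so for the second after the job is handed in, with the robot touching nothing.
It also fails if it takes over 51 s, if anything falls off the work surface, if the arm or the gripper's body presses on something with over 40 N, if the wrist force passes 120 N, or if a joint passes its speed limit or range.

## Working session

There is one attempt and no reset: what is moved stays moved. The work goes in short steps, Python scripts to look and compute and a shell command to move; the robot and the scene stay as the last step left them, time stands still between calls to the robot, and variables do not carry over. Pictures are saved under pics/ and viewed, and the job is handed in when it is done.

```bash
mkdir -p pics; ls
cat > h.py <<'E'
import numpy as np, cv2
from rig import robot, get_image
def snap(name,fn):
    d=get_image(name); cv2.imwrite('pics/'+fn,d['color']); np.savez('pics/'+fn+'.npz',**d); return d
def world(d,u,v,z=None):
    K=d['intrinsics'];p=cv2.undistortPoints(np.array([[[u,v]]],float),K,np.array(d['distortion'],float))[0,0]
    Z=d['z_map'][int(round(v)),int(round(u))] if z is None else z
    c=np.array([p[0]*Z,-p[1]*Z,-Z,1]); return (d['cam_to_world']@c)[:3]
def cloud(d):
    H,W=d['z_map'].shape;uu,vv=np.meshgrid(np.arange(W),np.arange(H))
    p=cv2.undistortPoints(np.stack([uu,vv],-1).reshape(-1,1,2).astype(float),d['intrinsics'],np.array(d['distortion'],float)).reshape(H,W,2)
    Z=d['z_map'];P=np.stack([p[...,0]*Z,-p[...,1]*Z,-Z,np.ones_like(Z)],-1)
    return (P@d['cam_to_world'].T)[...,:3]
E
python3 - <<'E'
from h import *
snap('scene','s0.png');snap('top','t0.png');o=robot.get_obs()
for k,v in o.items():print(k,np.round(v,4))
E
```

```text
pics
time 0.1
joint_pos [-0.9208  0.5018 -0.4268  1.5513  0.2208  1.1383 -0.2103]
qvel [ 0.001  -0.0028 -0.0018 -0.0015 -0.0003 -0.0023  0.0001]
joint_efforts [-1.19000e-02 -5.67859e+01 -5.83920e+00 -2.79917e+01 -6.92000e-02
  2.40000e-02  0.00000e+00]
eef_pos [0.245  0.6014 0.2398]
eef_rot [-6.0370e-01 -3.0827e+00  2.7000e-03]
contact_force [ 0.279  -1.0286  0.0101]
wrist_torque [-0.0511 -0.0243 -0.0061]
finger_gap 0.0919
```

View pics/s0.png

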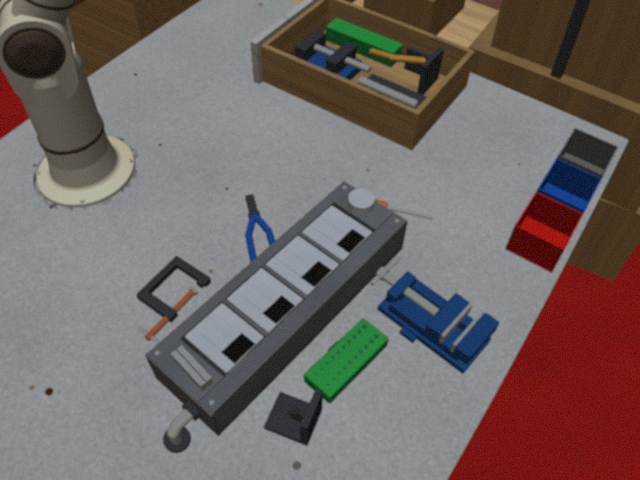

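View pics/t0.png

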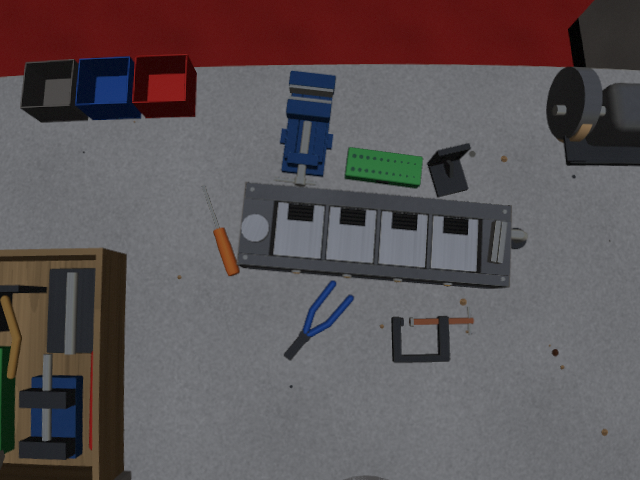

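Run:
```python
from h import *
for fn,px in (('t0.png',[(300,212),(352,216),(405,221),(456,226),(249,187),(505,211),(243,265),(505,282),(255,227),(498,242),(300,240),(452,252),(305,105),(330,320),(448,158),(385,167)]),('s0.png',[(351,242),(316,273),(278,309),(239,347),(345,187),(402,228),(155,354),(208,404),(361,198),(90,180),(300,405),(318,405)])):
    d=dict(np.load('pics/'+fn+'.npz'))
    print(fn,np.round(d['cam_to_world'][:3,3],3), d['distortion'])
    for p in px: print(p,np.round(world(d,*p),4))
```

```text
t0.png [0.449 0.09  0.88 ] [-0.08629269  0.          0.          0.          0.        ]
(300, 212) [0.6088 0.1092 0.0897]
(352, 216) [0.5999 0.0158 0.0894]
(405, 221) [ 0.5887 -0.0793  0.0923]
(456, 226) [ 0.5785 -0.1732  0.0895]
(249, 187) [0.6571 0.2013 0.0881]
(505, 211) [0.4491 0.0898 0.8795]
(243, 265) [0.518  0.2167 0.0562]
(505, 282) [ 0.4749 -0.2578  0.0894]
(255, 227) [0.5791 0.1873 0.1122]
(498, 242) [ 0.5454 -0.2414  0.1089]
(300, 240) [0.5577 0.1099 0.0915]
(452, 252) [ 0.5314 -0.1634  0.0882]
(305, 105) [0.8229 0.0973 0.0683]
(330, 320) [0.4126 0.0567 0.0119]
(448, 158) [ 0.7219 -0.1816  0.0431]
(385, 167) [ 0.7089 -0.0584  0.0291]
s0.png [ 0.931 -0.477  0.961] [-0.11043469  0.          0.          0.          0.        ]
(351, 242) [0.6115 0.1085 0.0873]
(316, 273) [0.5999 0.0157 0.0911]
(278, 309) [ 0.5898 -0.079   0.0916]
(239, 347) [ 0.5807 -0.1695  0.0902]
(345, 187) [0.5317 0.2113 0.0895]
(402, 228) [0.6684 0.1931 0.0816]
(155, 354) [ 0.4806 -0.2559  0.0899]
(208, 404) [ 0.6028 -0.2707  0.0906]
(361, 198) [0.5806 0.188  0.1116]
(90, 180) [ 0.0603 -0.0296  0.0315]
(300, 405) [ 0.6954 -0.1664  0.0097]
(318, 405) [ 0.733  -0.1708  0.0713]
```

Run:
```python
from h import *
for fn in ('t0.png','s0.png'):
    d=dict(np.load('pics/'+fn+'.npz'));P=cloud(d);g=d['color'].max(2)
    m=(abs(P[...,2]-.09)<.008)&(P[...,0]>.43)&(P[...,0]<.7)&(P[...,1]>-.31)&(P[...,1]<.25)
    k=cv2.morphologyEx(m.astype('uint8'),cv2.MORPH_OPEN,np.ones((3,3)))
    r=cv2.minAreaRect((P[k>0][:,:2]*1000).astype('float32'));print(fn,r,np.median(P[k>0][:,2]))
    dark=((g<35)&m).astype('uint8')
    n,l,s,c=cv2.connectedComponentsWithStats(dark)
    for i in range(1,n):
        if s[i,4]>60: print(s[i,4],c[i].round(1),P[l==i].mean(0).round(4))
```

```text
t0.png ((567.265625, -29.480453491210938), (494.8555603027344, 152.51419067382812), 83.88009643554688) 0.0895586208168046
379 [300.4 211.9] [0.6088 0.1085 0.0903]
376 [352.3 216.4] [0.5991 0.0153 0.0902]
377 [404.4 220.9] [ 0.5892 -0.0787  0.0902]
362 [455.5 225.6] [ 0.5792 -0.1723  0.0898]
s0.png ((569.0442504882812, -27.893814086914062), (497.097900390625, 152.87452697753906), 83.95354461669922) 0.09016978053202718
232 [350.2 240.6] [0.6099 0.108  0.0909]
278 [315.7 273.4] [0.5999 0.0149 0.0909]
322 [278.3 309.2] [ 0.5902 -0.0787  0.0909]
363 [237.7 347.7] [ 0.5802 -0.1719  0.0909]
```

```bash
python3 -m pendant '[{"dp":[0.024,-0.033,0],"spin":0.06},{"dp":[0.048,-0.066,0],"spin":0.12},{"dp":[0.072,-0.099,0],"spin":0.18},{"dp":[0.096,-0.132,0],"spin":0.24},{"dp":[0.121,-0.165,0],"spin":0.283}]' 1 20
python3 -m pendant '[{"dp":[0.024,-0.033,0],"spin":0},{"dp":[0.048,-0.066,0],"spin":0},{"dp":[0.072,-0.099,0],"spin":0},{"dp":[0.096,-0.132,0],"spin":0},{"dp":[0.121,-0.165,0],"spin":0}]'
python3 -m pendant '[{"dp":[0.024,-0.033,-0.02],"spin":0},{"dp":[0.048,-0.066,-0.04],"spin":0},{"dp":[0.072,-0.099,-0.06],"spin":0},{"dp":[0.096,-0.132,-0.08],"spin":0},{"dp":[0.122,-0.164,-0.1],"spin":0}]'
```

```text
time: 0.52
eef_pos: [0.3666, 0.4351, 0.2403]
eef_rot: [-0.157, -3.137, 0.001]
contact_force: [1.5, 0.4, 0.6]
finger_gap: 0.063
time: 0.93
eef_pos: [0.4876, 0.27, 0.2405]
eef_rot: [-0.163, -3.137, 0.0]
contact_force: [1.1, 0.5, 0.1]
finger_gap: 0.0294
time: 1.35
eef_pos: [0.5988, 0.1196, 0.148]
eef_rot: [-0.163, -3.137, 0.001]
contact_force: [0.8, 0.3, 0.0]
finger_gap: 0.0009
```

```bash
python3 -m pendant '[{"dp":[0,0,0],"spin":0},{"dp":[0,0,0],"spin":0},{"dp":[0,0,0],"spin":0},{"dp":[0,0,0],"spin":0},{"dp":[0,0,0],"spin":0}]'
python3 - <<'E'
from h import *
from scipy.spatial.transform import Rotation as R
snap('scene','s1.png');o=robot.get_obs();print(o['eef_pos'],R.from_rotvec(o['eef_rot']).as_matrix().round(3),o['contact_force'],o['finger_gap'])
E
```

```text
time: 1.77
eef_pos: [0.598, 0.1238, 0.15]
eef_rot: [0.158, 3.137, 0.002]
contact_force: [-0.3, -0.1, -0.2]
finger_gap: 0.0004
[0.59809977 0.12353292 0.15003199] [[-0.995  0.101  0.001]
 [ 0.101  0.995  0.001]
 [-0.001  0.001 -1.   ]] [-0.17571917 -0.02511068  0.83414667] 0.0005473569377528505
```

View pics/s1.png

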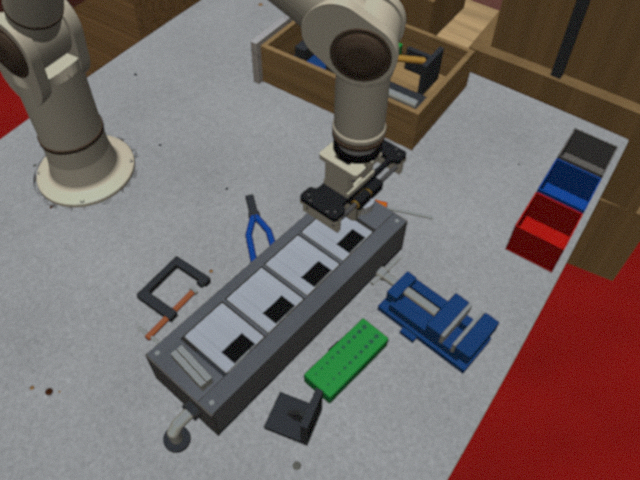

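```bash
python3 -m pendant '[{"dp":[0.012,-0.015,-0.01],"spin":0},{"dp":[0.012,-0.015,-0.022],"spin":0},{"dp":[0.012,-0.015,-0.034],"spin":0},{"dp":[0.012,-0.015,-0.040],"spin":0},{"dp":[0.012,-0.015,-0.040],"spin":0}]'
python3 -m pendant '[{"dp":[0,0,-0.002],"spin":0},{"dp":[0,0,-0.004],"spin":0},{"dp":[0,0,-0.005],"spin":0},{"dp":[0,0,-0.006],"spin":0},{"dp":[0,0,-0.007],"spin":0}]'
```

```text
time: 2.23
eef_pos: [0.608, 0.1073, 0.1067]
eef_rot: [-0.161, -3.133, 0.001]
contact_force: [-0.4, -0.0, -0.2]
finger_gap: 0.0003
time: 2.65
eef_pos: [0.6106, 0.1072, 0.1041]
eef_rot: [0.162, 3.137, 0.0]
contact_force: [-7.7, -0.1, 18.0]
finger_gap: 0.0003
```

```bash
python3 -m pendant '[{"dp":[0,0,0.012],"spin":0},{"dp":[-0.003,-0.030,0.014],"spin":0},{"dp":[-0.007,-0.065,0.014],"spin":0},{"dp":[-0.010,-0.093,0.012],"spin":0},{"dp":[-0.010,-0.093,0.005],"spin":0}]'
python3 -m pendant '[{"dp":[0,0,0],"spin":0},{"dp":[0,0,-0.002],"spin":0},{"dp":[0,0,-0.003],"spin":0},{"dp":[0,0,-0.004],"spin":0},{"dp":[0,0,-0.0045],"spin":0}]'
```

```text
time: 3.07
eef_pos: [0.6012, 0.0044, 0.1087]
eef_rot: [0.177, 3.134, -0.008]
contact_force: [-0.3, -1.4, -0.6]
finger_gap: 0.0003
time: 3.48
eef_pos: [0.6008, 0.0156, 0.1041]
eef_rot: [0.159, 3.137, 0.001]
contact_force: [-4.2, -0.4, 13.0]
finger_gap: 0.0007
```

```bash
python3 -m pendant '[{"dp":[0,0,0.012],"spin":0},{"dp":[-0.003,-0.030,0.014],"spin":0},{"dp":[-0.007,-0.065,0.014],"spin":0},{"dp":[-0.010,-0.094,0.012],"spin":0},{"dp":[-0.010,-0.094,0.005],"spin":0}]'
python3 -m pendant '[{"dp":[0,0,0],"spin":0},{"dp":[0,0,-0.002],"spin":0},{"dp":[0,0,-0.003],"spin":0},{"dp":[0,0,-0.004],"spin":0},{"dp":[0,0,-0.0045],"spin":0}]'
```

```text
time: 3.9
eef_pos: [0.5909, -0.0885, 0.1092]
eef_rot: [0.174, 3.134, -0.008]
contact_force: [-0.1, -1.3, -0.9]
finger_gap: 0.0
time: 4.32
eef_pos: [0.591, -0.0781, 0.1041]
eef_rot: [0.159, 3.137, 0.002]
contact_force: [-3.2, 1.8, 9.2]
finger_gap: 0.0003
```

```bash
python3 -m pendant '[{"dp":[0,0,0.012],"spin":0},{"dp":[-0.003,-0.030,0.014],"spin":0},{"dp":[-0.007,-0.065,0.014],"spin":0},{"dp":[-0.010,-0.093,0.012],"spin":0},{"dp":[-0.010,-0.093,0.005],"spin":0}]'
python3 -m pendant '[{"dp":[0,0,0],"spin":0},{"dp":[0,0,-0.002],"spin":0},{"dp":[0,0,-0.003],"spin":0},{"dp":[0,0,-0.004],"spin":0},{"dp":[0,0,-0.0045],"spin":0}]'
```

```text
time: 4.73
eef_pos: [0.5804, -0.182, 0.11]
eef_rot: [0.175, 3.134, -0.009]
contact_force: [0.4, -0.7, -0.3]
finger_gap: 0.0008
time: 5.15
eef_pos: [0.5811, -0.1714, 0.1041]
eef_rot: [0.159, 3.137, 0.002]
contact_force: [0.2, 2.2, 4.4]
finger_gap: 0.0006
```

```bash
python3 -m pendant '[{"dp":[0,0,-0.001],"spin":0},{"dp":[0,0,-0.002],"spin":0},{"dp":[0,0,-0.003],"spin":0},{"dp":[0,0,-0.003],"spin":0},{"dp":[0,0,-0.003],"spin":0}]'
```

```text
time: 5.57
eef_pos: [0.5812, -0.173, 0.101]
eef_rot: [0.162, 3.136, 0.0]
contact_force: [1.4, 2.5, 4.5]
finger_gap: 0.0006
```

```bash
python3 -m pendant '[{"dp":[0,0,-0.002],"spin":0},{"dp":[0,0,-0.0035],"spin":0},{"dp":[-0.0005,0,-0.005],"spin":0},{"dp":[-0.002,0,-0.0075],"spin":0},{"dp":[-0.003,0.0005,-0.010],"spin":0}]'
python3 -m pendant '[{"dp":[-0.0015,0,-0.001],"spin":0},{"dp":[-0.003,0.0005,-0.0015],"spin":0},{"dp":[-0.0045,0.0005,-0.002],"spin":0},{"dp":[-0.006,0.0005,-0.0025],"spin":0},{"dp":[-0.007,0.0005,-0.0025],"spin":0}]'
python3 -c "
from h import *
snap('scene','s2.png')"
```

```text
time: 5.98
eef_pos: [0.5789, -0.1731, 0.0911]
eef_rot: [0.163, 3.134, -0.0]
contact_force: [3.5, 2.4, 5.0]
finger_gap: 0.0003
time: 6.4
eef_pos: [0.5732, -0.1737, 0.0888]
eef_rot: [0.163, 3.131, -0.002]
contact_force: [7.0, 0.5, 2.0]
finger_gap: 0.0004
```

View pics/s2.png

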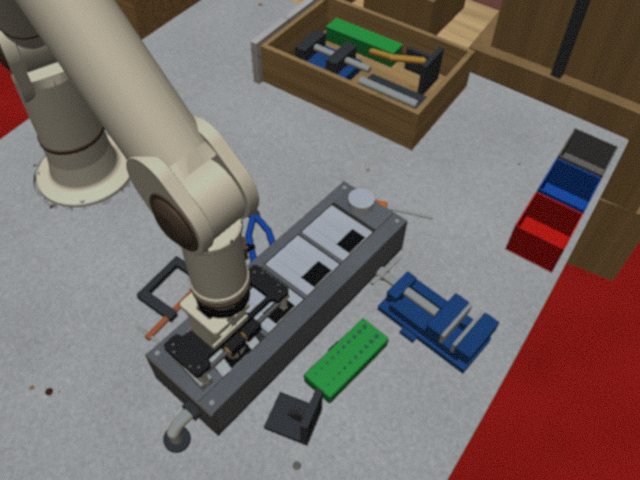

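```bash
python3 -m pendant '[{"dp":[-0.0015,0,0],"spin":0},{"dp":[-0.003,0.0003,0.0003],"spin":0},{"dp":[-0.0045,0.0005,0.0006],"spin":0},{"dp":[-0.006,0.0006,0.001],"spin":0},{"dp":[-0.007,0.0007,0.001],"spin":0}]'
python3 -m pendant '[{"dp":[-0.001,0,0.0005],"spin":0},{"dp":[-0.002,0.0002,0.001],"spin":0},{"dp":[-0.003,0.0003,0.001],"spin":0},{"dp":[-0.003,0.0003,0.001],"spin":0},{"dp":[-0.003,0.0003,0.001],"spin":0}]'
```

```text
time: 6.87
eef_pos: [0.5682, -0.1736, 0.0906]
eef_rot: [0.163, 3.127, -0.004]
contact_force: [12.9, -1.2, 0.3]
finger_gap: 0.0005
time: 7.28
eef_pos: [0.5666, -0.1736, 0.0921]
eef_rot: [0.163, 3.124, -0.004]
contact_force: [13.3, -1.0, -0.2]
finger_gap: 0.0005
```

```bash
python3 -m pendant '[{"dp":[-0.001,0,-0.001],"spin":0},{"dp":[-0.002,0.0002,-0.002],"spin":0},{"dp":[-0.003,0.0003,-0.003],"spin":0},{"dp":[-0.004,0.0004,-0.003],"spin":0},{"dp":[-0.005,0.0005,-0.003],"spin":0}]'
python3 -m pendant '[{"dp":[-0.001,0,0],"spin":0},{"dp":[-0.002,0.0002,0],"spin":0},{"dp":[-0.003,0.0003,0],"spin":0},{"dp":[-0.004,0.0004,0],"spin":0},{"dp":[-0.004,0.0004,0],"spin":0}]'
python3 -c "
from h import *
snap('scene','s3.png')"
```

```text
time: 7.7
eef_pos: [0.5625, -0.1731, 0.0889]
eef_rot: [0.162, 3.123, -0.004]
contact_force: [18.3, -1.6, -7.4]
finger_gap: 0.0002
time: 8.12
eef_pos: [0.5622, -0.173, 0.0893]
eef_rot: [0.161, 3.115, -0.005]
contact_force: [25.1, -3.4, -13.3]
finger_gap: 0.0008
```

View pics/s3.png

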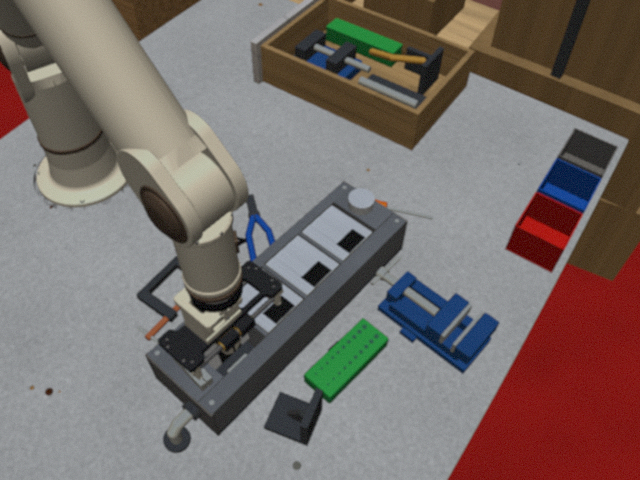

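```bash
python3 -m pendant '[{"dp":[0.006,-0.0006,0],"spin":0},{"dp":[0.012,-0.001,0],"spin":0},{"dp":[0.018,-0.002,0],"spin":0},{"dp":[0.020,-0.002,0],"spin":0},{"dp":[0.020,-0.002,0],"spin":0}]'
```

```text
time: 8.58
eef_pos: [0.5703, -0.173, 0.0861]
eef_rot: [-0.164, -3.135, 0.0]
contact_force: [-0.9, 0.4, -0.1]
finger_gap: 0.0005
```

```bash
python3 -m pendant '[{"dp":[0.006,0,0.01],"spin":0},{"dp":[0.01,0,0.035],"spin":0},{"dp":[0.01,0,0.07],"spin":0},{"dp":[0.01,0,0.105],"spin":0},{"dp":[0.01,0,0.14],"spin":0}]'
python3 -m pendant '[{"dp":[0,0.04,0],"spin":0},{"dp":[0,0.08,0],"spin":0},{"dp":[0,0.12,0],"spin":0},{"dp":[0,0.16,0],"spin":0},{"dp":[0,0.20,0],"spin":0}]'
python3 -m pendant '[{"dp":[0,0.04,0],"spin":0},{"dp":[0,0.08,0],"spin":0},{"dp":[0,0.08,0],"spin":0},{"dp":[0,0.08,0],"spin":0},{"dp":[0,0.08,0],"spin":0}]'
python3 -c "
from h import *
d=snap('scene','s4.png');cv2.imwrite('pics/s4c.png',cv2.resize(d['color'][280:460,110:330],None,fx=3,fy=3))
d=snap('top','t4.png')
for f in ('s4.png','t4.png'):
    d=dict(np.load('pics/'+f+'.npz'));P=cloud(d)
    a=-.105;ex=np.array([np.cos(a),np.sin(a)]);ey=np.array([-np.sin(a),np.cos(a)])
    q=P[...,:2]-np.array([.5479,-.1686]);bx=q@ex;by=q@ey;z=P[...,2]-.087
    m=(abs(bx)<.045)&(abs(by)<.038)&(z>.008)&(z<.07)
    print(f,m.sum(),z[m].max(),[ (round(lo,3),np.round(bx[m&(z>lo)&(z<lo+.01)],4).mean().round(4),(m&(z>lo)&(z<lo+.01)).sum()) for lo in np.arange(.008,.05,.01)])
    if m.sum()>20: print(np.rad2deg(np.arctan2(*np.polyfit(z[m],bx[m],1)[:1],1)))
"
```

```text
time: 9.0
eef_pos: [0.5807, -0.1724, 0.2289]
eef_rot: [-0.163, -3.136, -0.0]
contact_force: [0.3, -1.0, -1.0]
finger_gap: 0.0004
time: 9.42
eef_pos: [0.5809, 0.0289, 0.228]
eef_rot: [0.164, 3.137, -0.001]
contact_force: [1.3, 0.1, 0.5]
finger_gap: 0.0005
time: 9.83
eef_pos: [0.5812, 0.1071, 0.2274]
eef_rot: [-0.162, -3.137, 0.002]
contact_force: [-0.4, -0.8, -0.2]
finger_gap: 0.0005
s4.png 845 0.050960710900360556 [(np.float64(0.008), np.float64(0.0008), np.int64(178)), (np.float64(0.018), np.float64(-0.0009), np.int64(167)), (np.float64(0.028), np.float64(-0.0026), np.int64(190)), (np.float64(0.038), np.float64(-0.0057), np.int64(262)), (np.float64(0.048), np.float64(-0.006), np.int64(48))]
-11.883759405450549
t4.png 229 0.05035743174296711 [(np.float64(0.008), np.float64(0.0011), np.int64(3)), (np.float64(0.018), np.float64(-0.0068), np.int64(4)), (np.float64(0.028), np.float64(-0.0113), np.int64(93)), (np.float64(0.038), np.float64(-0.0077), np.int64(109)), (np.float64(0.048), np.float64(-0.0078), np.int64(20))]
6.646823694926265
```

View pics/s4c.png

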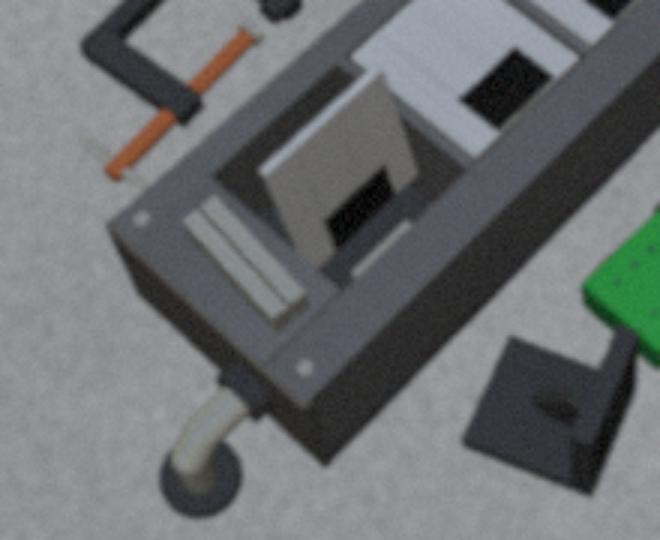

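View pics/t4.png

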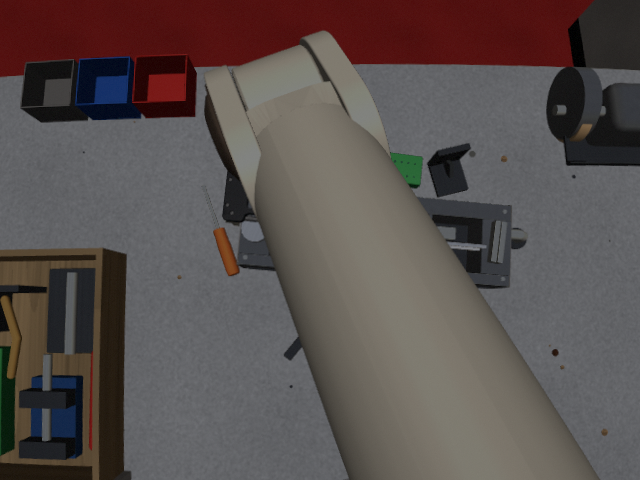

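```bash
python3 -c "
from h import *
d=dict(np.load('pics/s4.png.npz'));P=cloud(d)
a=-.105;ex=np.array([np.cos(a),np.sin(a)]);ey=np.array([-np.sin(a),np.cos(a)])
q=P[...,:2]-np.array([.5479,-.1686]);bx=q@ex;by=q@ey;z=P[...,2]-.087
for hi in (.032,.038,.042):
  m=(abs(bx)<.02)&(abs(by)<.035)&(z>-.02)&(z<hi)
  A=np.c_[z,][:0]
  c=np.linalg.lstsq(np.c_[z[m],by[m],np.ones(m.sum())],bx[m],rcond=None)[0]
  r=bx-(c[0]*z+c[1]*by+c[2]); m2=m&(abs(r)<.003)
  c=np.linalg.lstsq(np.c_[z[m2],by[m2],np.ones(m2.sum())],bx[m2],rcond=None)[0]
  print(hi,m.sum(),m2.sum(),c,np.pi/2+np.arctan(c[0]))
# bystanders: colour diff
d0=dict(np.load('pics/s0.png.npz'));D=cv2.absdiff(d0['color'],d['color']).max(2)
for n,(x0,y0,x1,y1) in dict(clamp=(130,255,212,340),par=(168,340,215,390),drill=(300,315,390,400),plate=(260,385,325,445),vise=(375,270,500,370)).items(): print(n,(D[y0:y1,x0:x1]>40).sum())
"
```

```text
0.032 835 830 [-0.1692451   0.01654227  0.00303535] 1.403139953139027
0.038 942 936 [-0.16886977  0.01543319  0.0030359 ] 1.4035048538167074
0.042 1008 1002 [-0.16957997  0.01459144  0.00303537] 1.4028144258539073
clamp 375
par 337
drill 0
plate 0
vise 0
```

```bash
python3 -c "
from h import *
a=cv2.imread('pics/s0.png')[240:400,120:270];b=cv2.imread('pics/s4.png')[240:400,120:270]
cv2.imwrite('pics/cmp.png',cv2.resize(np.hstack([a,b]),None,fx=2.6,fy=2.6))"
```

```text
(no output)
```

View pics/cmp.png

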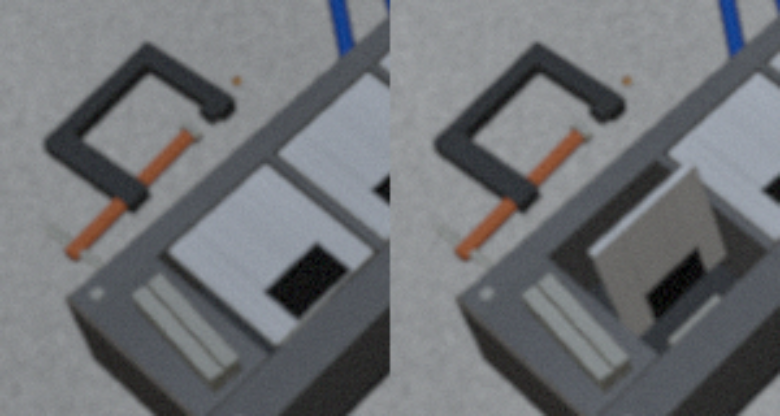

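The side-by-side picture shows the clamp and parallels have not moved; the differences come only from the lid. The lid stands at its stop and the hand is clear, so I'm handing it in.

```bash
python3 -c "
from h import *
o=robot.get_obs();print(o['eef_pos'],o['contact_force'],abs(o['qvel']).max());print(robot.finish_job())"
```

```text
[0.58152389 0.10528375 0.22719958] [ 0.70878767 -0.51010239  0.33580047] 0.013421308045659334
the job is handed in; nothing more can be done
None
```

The unlocked lid was the rightmost one, lid 4. I pushed it open to its stop and left it standing with the hand clear, about 10 s in.

- **Finding it:** I pressed the pads from left to right with closed fingertips. Lids 1 to 3 held still at about 18, 13 and 9 N. Lid 4 sank about 3 mm at about 4.5 N.
- **Opening it:** I pushed it down and forward until it stopped moving and the force rose to about 28 N. I then backed away and moved the hand up and to the left.
- **Last checks:**
  - A plane fit to the lid's face in the scene camera gave 1.403 rad, against the 1.40 stop. A cruder first fit that included the lid's top edge gave about 1.36.
  - The contact force with the hand clear was within sensor noise.
  - The clamp, parallels, drill box, angle plate and vise showed no movement. For the pliers, tin and screwdriver I did no before-and-after comparison. In the last top picture the arm also hid most of the pliers.

The first press, on lid 1, was firmer than "lightly" (about 20 N in total), though below the 60 N forcing limit.

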